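# Load the guarded clamping station and press its clamp lever

### The job

Push the part carrier along its rails until it is fully home against the end stop inside the guard, then reach down through the window in the guard's top and press the clamp lever all the way down. Do not touch the white guard frame, do not lift the carrier, and leave the can, the wrench and the stock bin where they are.

Things in the scene. Friction and masses are not known exactly. Their poses are not given: they have to be found in the camera images.
- station: fixed dark steel bed, x -115 to 125, y -300 to 100, 12 mm thick. Origin on the bench (z = 0) below the part's home place; z up, +y is the way the carrier is pushed; turned up to 0.3 rad either way. Two rails (tops 22 mm above the bench, inner faces at x = -36.5 and 36.5, y -290 to 50 mm) guide the carrier; an end stop (face at y = 50, top 32 mm above the bench) ends its travel
- guard: white frame of bars with a 4 mm sheet-steel top over the station's +y part, fixed to it, same origin and axes: x -105 to 115, y -85 to 85, top face 118 mm above the bench. The top has one rectangular window; the -y side is open in the middle (about 105 mm) for the carrier. The robot must not touch it
- window (a point): centre of the guard's window, level with the top face of the guard (118 mm above the bench), at x = -35, y = 0 mm in the station's frame. The window is 76 mm along the station's x and 92 mm along its y
- carrier: loose aluminium carrier between the rails: plate 70 (x) x 220 (y) x 10 mm, a brass part 44 mm across (top 40 mm above the underside) bolted on near its +y end, an upright push plate at its -y end. About 0.5 kg, slides with a few newtons. Origin: centre of its underside, axes as the station's; it starts at station y = -150 to -120 mm; home against the stop at y = -60 mm
- push_face (a point): centre of the outer (-y) face of the carrier's push plate: 64 mm wide (x), 8 mm thick, 22 to 62 mm above the bench; this point is 42 mm above the bench. With the carrier home this face is at station y = -170 mm, 85 mm outside the guard
- clamp_lever (a joint): angle of the steel clamp lever inside the guard, hinged at station x = 85, z = 76 mm and pointing to -x. 0 = fully raised, 0.22 rad = all the way down (level, its rubber foot on the part). Starts at 0 to 0.05; it has stiff friction and stays where it is left; 3 to 4 N on the paddle moves it down
- paddle (a point): centre of the top face of the paddle at the lever's free end, right under the window's middle, where to press; the paddle is 32 mm (x) x 36 mm (y), 8 mm thick. Its top is about 106 mm above the bench when raised and 80 mm when down, 38 mm below the guard's top face
- oil_can: round can 56 mm across, 120 mm tall, standing beside the rails on the +x side; origin under its centre. Leave alone
- wrench: steel wrench 150 mm long lying on the -x side of the station; its origin lies at its middle, on the bench. Leave alone
- stock_bin: blue open plastic bin 100 x 80 x 50 mm standing beyond the guard's +y side; origin under its centre. Leave alone
Mind the look-alikes: they are no part of the job. Of the things like the carrier, leave any that is purple; of the rest the smaller one is meant.

How it is judged:
By the outcome, as a careful person would: the job done as asked, in the order asked, and still so for the second after the job is handed in, with the robot touching nothing.
It also fails if it takes over 48 s, if anything falls off the work surface, if the arm or the gripper's body presses on something with over 40 N, if the wrist force passes 120 N, or if a joint passes its speed limit or range.

### The arm

A 7-joint arm with a two-finger parallel gripper is mounted at the origin on the work surface. World frame = base frame: x ahead of the robot, y to its left, z up, the work surface at z = 0. Lengths are in m, angles in degrees, forces in N, time in s.
With the tool pointing down it reaches from about 0.425 to 0.875 m from the base axis. Payload 4.7 kg.
Tool frame: the origin (TCP) lies midway between the tips of the shut fingers; the grasp point (between the pads) lies 19 mm behind it; z points along the fingers, y is the line along which they close (so a half turn about z gives the same grasp; the last joint's range is limited). The gripper opens to 87 mm and grips with 3 to 60 N. Pads are 19 mm wide; open, the fingers measure 117 mm over their backs; the gripper's body (75 mm by 190 mm) begins 51 mm behind the grasp point.
Start: joints at [-74.135, 18.392, -4.016, 83.108, 1.295, 78.541, -3.26], TCP at [0.169, 0.628, 0.223] pointing down, gripper open.
Joint ranges: [-163.93, 163.93], [-17.29, 119.83], [-79.2, 71.16], [3.27, 140.29], [-89.18, 269.18], [5.43, 117.66], [-154.24, 154.24]. Speed limits (degrees/s): [147.25, 147.25, 180, 180, 180, 180, 180].

### API

Orientations are given as [roll, pitch, yaw] about the fixed x, y, z axes, in that order (R = Rz(yaw) Ry(pitch) Rx(roll)).
In Python, from cell import env, viewer, boxes_of, masks_of gives the robot as it stands. The module is installed in compiled form; this text tells all that it offers.
- The arm moves only by the tool apply_moves, never from a script. Its argument "moves" is a list of rows, each a list of 7 numbers: the shift along the tool's x, y, z scaled (see below), then the turn, a rotation vector about the tool's x, y, z scaled (see below), then the opening, from 0 (shut) to 1 (fully open). A call has 1 to 20 rows; each row is the pose to reach, as a shift and turn from the pose commanded when the call began, along the tool's axes at that moment; what a row does not reach only later rows make up. The controller multiplies each number of a shift by 0.2 m and each number of a turn by 1.5 rad. A row lasts 1/10 s, in which the tool goes at most 50 mm and 8.59 degrees, less where a joint would pass 70% of its speed; a pose out of reach is approached as far as the arm can. A call with a number of a shift or a turn outside -1 to 1 is refused whole. A call with a gripper value outside its range is refused whole. The fingers move at their own pace and stop on an object; "grip_force" is the grip in N (left out, the last holds). Time passes only in rows, so rows that repeat a pose let the fingers close. It gives the time, the measured TCP pose, the force, the opening and the grip force at its end, in the units of the state.
- env.get_obs(): the state, without advancing time (a new reading comes with each control period).
- viewer.read_camera(name): name is "scene" or "top" or "wrist"; returns the picture (384x512x3 uint8, red, green, blue); there is no depth.
- viewer.get_calibration(name): a dict with "fov_y" (degrees; the focal length in pixels is half the picture's height over the tangent of half this angle, whatever the lens; pixels are square), "cx", "cy" (the principal point, pixels), "position" and "orientation" of the camera in the world. Camera axes: x right, y up, looking along -z (the intrinsics and any distortion apply to the point x, -y, -z); pixel columns grow to the right and rows downward; lengths in m; the calibration is good to about 2 mm. A picture is of the moment at which its call begins: read the wrist's pose just before it. get_calibration takes no time and is no camera call; for the wrist camera it gives the pose at the moment of the call.
- env.sign_off(): hands the job in; it is judged then, once.
Trained networks look in the newest picture that a camera, given by its name, has taken for a name from the list of things; names that differ only in an ending like _2 or _b are one class to them, and where a whole thing is asked for, a point or a joint stands for the part that bears it (a point fixed in the world has none). Each returns a list of dicts, best first, with "conf" (0 to 1); they miss things now and then, are a little off and sometimes report something else, mostly with a low value. They report only what shows in the picture. A call takes as long as a camera call. They do not tell look-alikes from the thing itself.
- boxes_of(camera, target): "location" ([column, row] in pixels, amid what is visible of it).
- masks_of(camera, target): "pixels" (384x512 bool, what is visible of it) and "location" ([column, row] in pixels, amid what is visible of it).
The state is a dict: "time_s": time; "qpos": joint angles; "joint_velocities": joint speeds; "effort": joint torques, N m; "tool_pos": TCP position; "tool_rot": TCP orientation; "force": force on the tool from outside, world axes, zero at the start; "wrist_torque": the same for the moment, N m; "grip_width": finger opening in m; "grasp_force": force on a finger pad.
Only numpy, scipy, OpenCV 4.12 (cv2) and the standard library are available. Lean on these libraries where they do the work, as an engineer would, in place of code of your own. Each camera call takes 0.05 s, during which the arm holds its last target. There are 200 camera calls.

## Working session

There is one attempt and no reset: what is moved stays moved. The work goes in short steps, Python scripts to look and compute and a tool call to move; the robot and the scene stay as the last step left them, time stands still between calls to the robot, and variables do not carry over. Pictures are saved under pics/ and viewed, at most 10 in all, crops included, and the job is handed in when it is done.

Besides the shell and the picture viewer there is one more tool, called after "Call:" by a JSON object that holds its "method" and its "body". apply_moves: Moves the arm, as the interface text tells. Shifts and turns lie within -1 to 1; 1 stands for 0.2 m of shift or 1.5 rad of turn. Its arguments: {"type":"object","properties":{"moves":{"type":"array","items":{"type":"array","items":{"type":"number","minimum":-1,"maximum":1}}},"grip_force":{"type":"number"}},"required":["moves"]}

```bash
mkdir -p pics; cat > h.py <<'E'
import numpy as np, cv2
from cell import env, viewer, boxes_of, masks_of
from scipy.spatial.transform import Rotation as R
E
python3 - <<'E'
from h import *
ims=[]
for c in ("scene","top"):
    im=viewer.read_camera(c); ims.append(im)
    print(c,viewer.get_calibration(c))
    for t in ("carrier","push_face","paddle","guard","station","oil_can","wrench","stock_bin"):
        print(t,[(np.round(b["location"]).tolist(),round(b["conf"],2)) for b in boxes_of(c,t)][:4])
    cv2.imwrite(f"pics/{c}0.png",cv2.resize(im[...,::-1],(800,600),interpolation=cv2.INTER_CUBIC))
o=env.get_obs();print(o)
E
```

```text
scene {'fov_y': 46.748409267484575, 'cx': 245.9709901387945, 'cy': 189.7822357414846, 'position': array([ 0.70906029, -0.72129069,  0.79904523]), 'orientation': array([47.27167524, -0.23474775, 15.61787092])}
carrier [([255.0, 217.0], 0.72), ([99.0, 276.0], 0.64)]
push_face [([99.0, 282.0], 0.89), ([218.0, 337.0], 0.6)]
paddle [([287.0, 158.0], 0.71), ([260.0, 152.0], 0.65)]
guard [([278.0, 161.0], 0.64)]
station [([278.0, 206.0], 0.77), ([262.0, 155.0], 0.57)]
oil_can [([276.0, 203.0], 0.69), ([325.0, 216.0], 0.63)]
wrench [([206.0, 177.0], 0.56)]
stock_bin [([293.0, 128.0], 0.55)]
top {'fov_y': 55.70849264398849, 'cx': 255.12433957962, 'cy': 191.2787965230932, 'position': array([0.36691575, 0.02911728, 1.16310711]), 'orientation': array([  8.53597868,   0.18988452, -91.3976005 ])}
carrier [([266.0, 194.0], 0.92), ([376.0, 181.0], 0.84), ([347.0, 284.0], 0.8)]
push_face [([267.0, 193.0], 0.65), ([376.0, 181.0], 0.56)]
paddle [([217.0, 194.0], 0.71), ([264.0, 194.0], 0.7)]
guard [([215.0, 177.0], 0.9), ([255.0, 139.0], 0.74)]
station [([242.0, 188.0], 0.57)]
oil_can [([256.0, 140.0], 0.72)]
wrench [([216.0, 247.0], 0.76)]
stock_bin [([158.0, 186.0], 0.96)]
{'time_s': 0.9, 'qpos': array([-74.1364909 ,  18.39074227,  -4.01541531,  83.1076723 ,
         1.2939079 ,  78.54192709,  -3.25996423]), 'joint_velocities': array([-0.0181012 , -0.03467484, -0.05895085,  0.02913242, -0.14101975,
       -0.12421441, -0.0337609 ]), 'effort': array([ 5.59866057e-04, -4.91098559e+01, -4.02934346e-01, -3.12771356e+01,
       -6.37481245e-02,  3.38409876e-02,  3.60174943e-05]), 'tool_pos': array([0.16887481, 0.62769321, 0.22259876]), 'tool_rot': array([1.79995271e+02, 1.95889911e-03, 1.64944459e+02]), 'force': array([-0.20450531, -0.71146774,  0.22632212]), 'wrist_torque': array([ 0.01975034, -0.00557825,  0.00739773]), 'grasp_force': 0.0, 'grip_width': 0.08700896321420093}
```

View pics/scene0.png

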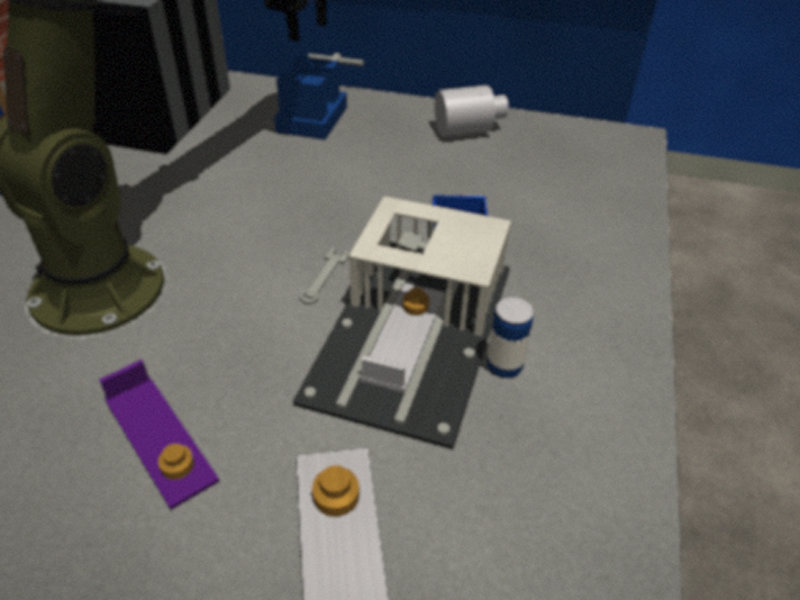

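View pics/top0.png

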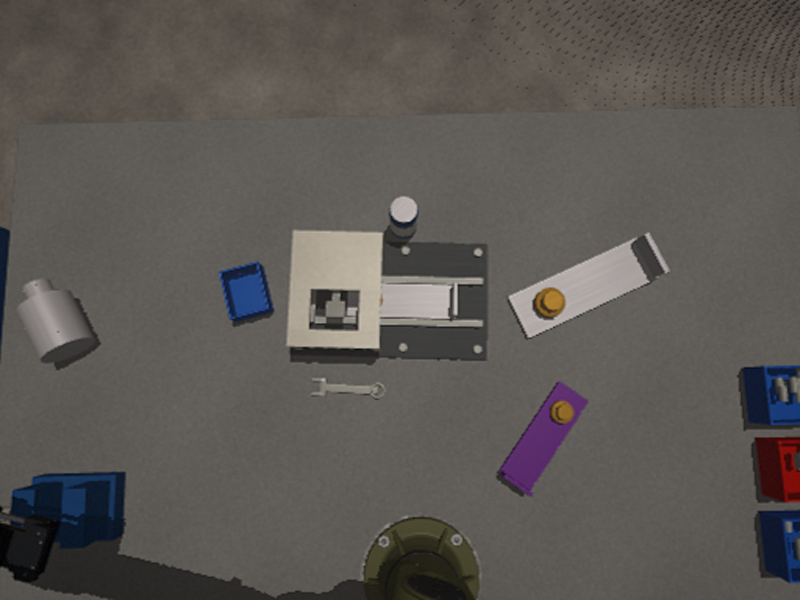

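The top view shows three carrier-like things (full-resolution pixels):
- **(266,194):** silver, between the rails
- **(376,181):** silver and longer, loose on the bench
- **(347,284):** purple

The one meant is the smaller silver one in the rails. Next I fit the station pose and confirm it with a crop.

```bash
cat >> h.py <<'E'
def proj(cal,P,h=384):
    f=h/2/np.tan(np.radians(cal["fov_y"])/2)
    p=R.from_euler("xyz",cal["orientation"],degrees=True).inv().apply(np.atleast_2d(P)-cal["position"])
    return np.c_[cal["cx"]+f*p[:,0]/-p[:,2], cal["cy"]-f*p[:,1]/-p[:,2]]
def st2w(s,P):
    P=np.atleast_2d(P)/1000.; c,n=np.cos(s[2]),np.sin(s[2])
    return np.c_[s[0]+c*P[:,0]-n*P[:,1], s[1]+n*P[:,0]+c*P[:,1], P[:,2]]
E
python3 - <<'E'
from h import *
from scipy.optimize import least_squares
cal=viewer.get_calibration("top")
M=[(-115,-300,12),(125,-300,12),(-105,85,118),(115,85,118),(115,-85,118),(-105,-85,118),(3,46,118),(3,-46,118),(-73,-46,118),(-73,46,118)]
U=np.array([(486,359),(487,244),(288,347),(292,231),(383,232),(380,348),(310,290),(359,290),(358,330),(310,330)])*.64
r=least_squares(lambda s:(proj(cal,st2w(s,M))-U).ravel(),[.5,.1,0],loss="soft_l1")
s=r.x;print(s,np.round(proj(cal,st2w(s,M))-U,1).tolist())
np.save("s.npy",s)
im=cv2.imread("pics/top0.png")
big=cv2.resize(im[200:400,260:520],None,fx=3,fy=3,interpolation=cv2.INTER_CUBIC)
Q=M+[(x,y,62) for y in (-222,-232,-242,-252,-262) for x in(-32,32)]
for i,q in enumerate(proj(cal,st2w(s,Q))/.64):
    cv2.circle(big,tuple(int(v) for v in (q-[260,200])*3),3,(0,0,255) if i<10 else (0,255,0),-1)
cv2.imwrite("pics/crop1.png",big)
print(st2w(s,[(0,-262,42),(-35,0,118)]))
E
```

```text
[ 0.54090233  0.14694763 -0.04377488] [[1.0, -0.1], [0.1, -0.6], [-0.7, -0.1], [0.3, -0.2], [-0.6, 0.2], [-0.5, 0.4], [0.3, -0.4], [0.5, 0.2], [0.4, 0.5], [-0.8, -0.1]]
[[ 0.52943698 -0.11480138  0.042     ]
 [ 0.50593586  0.14847926  0.118     ]]
```

View pics/crop1.png

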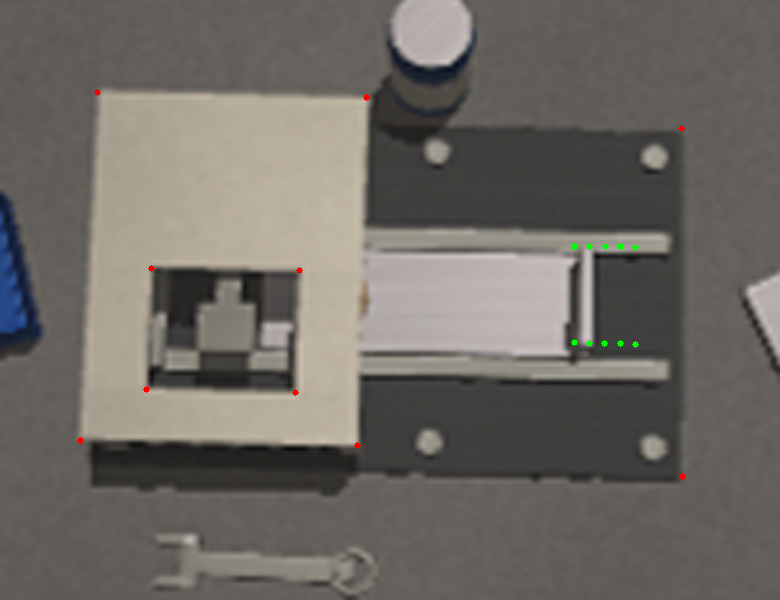

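Call:
{"method": "apply_moves", "body": {"moves": [[-0.25,-0.2,0,0,0,0.1,0],[-0.5,-0.4,0,0,0,0.2,0],[-0.7,-0.6,0,0,0,0.3,0],[-0.9,-0.8,0,0,0,0.4,0],[-1,-0.83,0,0,0,0.5,0],[-1,-0.83,0,0,0,0.6,0],[-1,-0.83,0,0,0,0.7,0],[-1,-0.83,0,0,0,0.8,0],[-1,-0.83,0,0,0,0.9,0],[-1,-0.83,0,0,0,0.9,0],[-1,-0.83,0,0,0,0.9,0],[-1,-0.83,0,0,0,0.9,0]]}}

```text
time_s: 2.1
tool_pos: [0.3188, 0.4155, 0.2226]
tool_rot: [180.0, -0.0, 87.7]
force: [-0.3, -0.1, -0.6]
grip_width: 0.0027
grasp_force: 0.0
```

```bash
python3 - <<'E'
from h import *
s=np.load("s.npy");cal=viewer.get_calibration("top")
from scipy.optimize import fsolve
for uv,z in (((404,210),120),((404,236),0)):
    print("can",fsolve(lambda p:(proj(cal,st2w(s,[(p[0],p[1],z)]))[0]-np.array(uv)*.64),[150,-120]))
E
```

```text
can [ 158.95549006 -125.73884296]
can [ 139.93296297 -126.80544377]
```

Call:
{"method": "apply_moves", "body": {"moves": [[-0.25,0.24,0,0,0,0,0],[-0.4,0.4,0,0,0,0,0],[-0.6,0.6,0,0,0,0,0],[-0.8,0.8,0,0,0,0,0],[-1,0.97,0,0,0,0,0],[-1,0.97,0,0,0,0,0]]}}

```text
time_s: 2.7
tool_pos: [0.5069, 0.203, 0.2229]
tool_rot: [179.9, 0.1, 87.4]
force: [-0.1, 0.0, 1.0]
grip_width: 0.0005
grasp_force: 0.0
```

Call:
{"method": "apply_moves", "body": {"moves": [[-0.25,0,0,0,0,0,0],[-0.5,0,0,0,0,0,0],[-0.75,0,0,0,0,0,0],[-1,0,0,0,0,0,0],[-1,0,0,0,0,0,0]]}}

```text
time_s: 3.2
tool_pos: [0.4957, -0.0009, 0.2232]
tool_rot: [179.9, 0.1, 87.0]
force: [0.4, -0.3, 0.8]
grip_width: 0.0004
grasp_force: 0.0
```

```bash
cat >> h.py <<'E'
def tost():
    s=np.load("s.npy");o=env.get_obs();d=o["tool_pos"][:2]-s[:2];c,n=np.cos(s[2]),np.sin(s[2])
    return np.round([1000*(c*d[0]+n*d[1]),1000*(-n*d[0]+c*d[1]),1000*o["tool_pos"][2],o["tool_rot"][2]-90-np.degrees(s[2])],1),o
E
python3 - <<'E'
from h import *
p,o=tost();print(p,o["time_s"],o["qpos"])
cal=viewer.get_calibration("wrist");print(cal,o["tool_pos"])
im=viewer.read_camera("wrist").copy()
s=np.load("s.npy")
Q=[(x,y,z) for z,ys in ((118,(-85,)),) for y in ys for x in(-105,115)]+[(x,y,118) for x in(-73,3) for y in(-46,46)]+[(x,-234,62) for x in(-32,32)]+[(-115,-300,12),(125,-300,12)]
for q in proj(cal,st2w(s,Q)): print(q.round()); cv2.circle(im,tuple(int(v) for v in q),2,(255,0,0),-1)
cv2.imwrite("pics/wrist1.png",cv2.resize(im[...,::-1],(800,600)))
E
```

```text
[ -38.7 -149.7  223.2   -0.5] 3.2 [-36.36233143  -1.71785423  32.96914954 105.54589355   1.07677145
  75.83602145  -6.65875138]
{'fov_y': 62.38822805597039, 'cx': 255.5437414253255, 'cy': 189.1253158644682, 'position': array([0.50052366, 0.07719886, 0.38557243]), 'orientation': array([-16.40369419,  -0.04947178,  -2.99411771])} [ 0.49567649 -0.00089226  0.22320702]
[173. 114.]
[441. 111.]
[210.  62.]
[203. -77.]
[306.  62.]
[311. -78.]
[261. 247.]
[318. 246.]
[199. 275.]
[379. 273.]
```

View pics/wrist1.png

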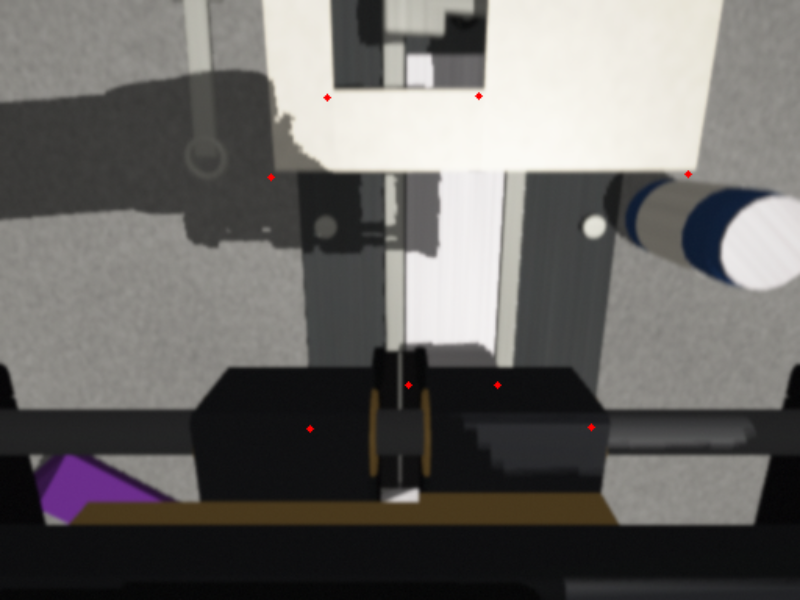

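The overlay agrees to about 4 mm: guard edge at (276,170) against the predicted (271,177). That's enough to go on. Next I move behind the push plate and descend.

Call:
{"method": "apply_moves", "body": {"moves": [[-0.2,0.1,0,0,0,0,0],[-0.4,0.2,0,0,0,0,0],[-0.58,0.2,0,0,0,0,0],[-0.58,0.2,0,0,0,0,0],[-0.58,0.2,0.2,0,0,0,0],[-0.58,0.2,0.4,0,0,0,0],[-0.58,0.2,0.5,0,0,0,0],[-0.58,0.2,0.5,0,0,0,0]]}}

```text
time_s: 4.05
tool_pos: [0.5288, -0.1073, 0.1192]
tool_rot: [-179.6, -0.0, 87.8]
force: [-0.6, 1.1, -0.4]
grip_width: 0.0004
grasp_force: 0.0
```

```bash
python3 - <<'E'
from h import *
p,o=tost();print(p,o["time_s"],o["qpos"],o["force"])
im=viewer.read_camera("top")
cv2.imwrite("pics/top2.png",cv2.resize(im[110:260,170:330][...,::-1],(640,600),interpolation=cv2.INTER_CUBIC))
E
```

```text
[  -0.9 -254.5  119.2    0.3] 4.05 [-27.08395215  11.1945628   39.77608249 107.17850055  -7.84403695
  64.7676271   13.35797893] [-0.58458984  1.09499478 -0.40159631]
```

View pics/top2.png

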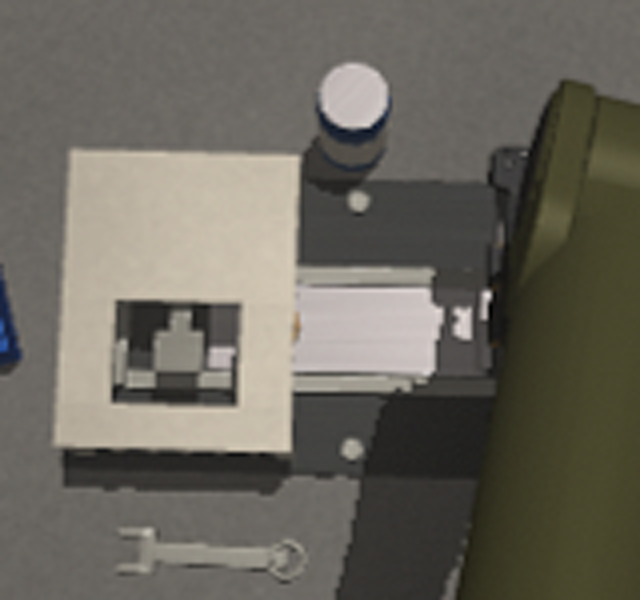

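The carrier hasn't been touched, and the tool is behind the push plate. I'll back off slightly and settle before going lower.

Call:
{"method": "apply_moves", "body": {"moves": [[-0.04,0,0,0,0,0,0],[-0.06,0,0,0,0,0,0],[-0.06,0,0,0,0,0,0],[-0.06,0,0,0,0,0,0]]}}

```text
time_s: 4.5
tool_pos: [0.5311, -0.1222, 0.1234]
tool_rot: [179.9, -0.0, 87.6]
force: [-0.0, 0.4, -1.3]
grip_width: 0.0006
grasp_force: 0.0
```

```bash
python3 - <<'E'
from h import *
p,o=tost();print(p,o["time_s"],o["qpos"],o["force"])
E
```

```text
[ 2.000e+00 -2.693e+02  1.234e+02  1.000e-01] 4.5 [-25.99266941  11.30874652  40.37886475 106.62963343  -8.11508948
  64.84478373  14.85076863] [-0.01731671  0.38812955 -1.30166007]
```

Call:
{"method": "apply_moves", "body": {"moves": [[0,0,0.1,0,0,0,0],[0,0,0.2,0,0,0,0],[0,0,0.3,0,0,0,0],[0,0,0.38,0,0,0,0],[0,0,0.44,0,0,0,0],[0,0,0.44,0,0,0,0],[0,0,0.44,0,0,0,0],[0,0,0.44,0,0,0,0]]}}

```text
time_s: 5.3
tool_pos: [0.5314, -0.122, 0.0355]
tool_rot: [179.9, -0.0, 87.6]
force: [0.4, 0.2, 0.4]
grip_width: 0.0006
grasp_force: 0.0
```

```bash
python3 - <<'E'
from h import *
p,o=tost();print(p,o["time_s"],o["qpos"],o["force"])
im=viewer.read_camera("scene")
cv2.imwrite("pics/sc2.png",cv2.resize(im[100:310,150:430][...,::-1],(800,600),interpolation=cv2.INTER_CUBIC))
E
```

```text
[ 2.300e+00 -2.692e+02  3.550e+01  1.000e-01] 5.3 [-23.41127219  18.27612092  38.56185901 110.92740571 -13.79125456
  55.2776068   19.24646289] [0.36276625 0.18903313 0.38788373]
```

View pics/sc2.png

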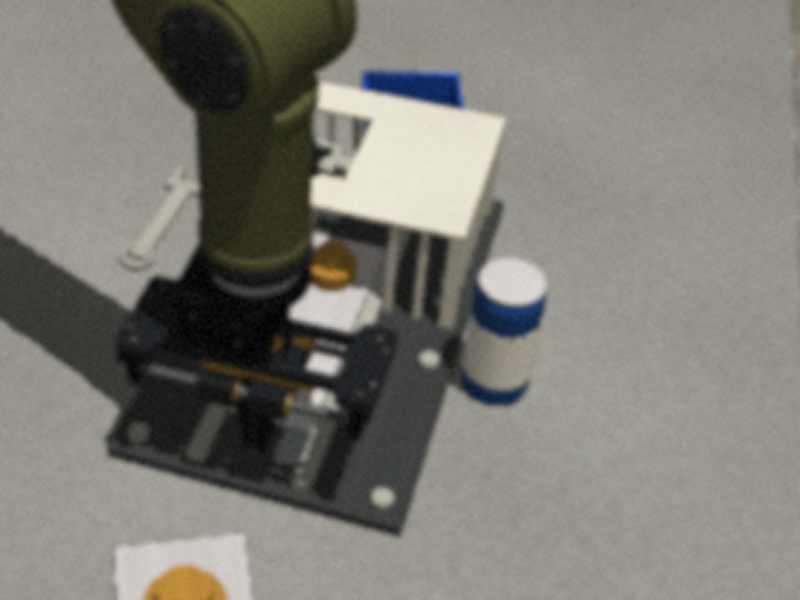

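The fingers are down behind the push plate at y -269, and the gripper is clear of the can (pixel 505,330). Now I push gently.

Call:
{"method": "apply_moves", "body": {"moves": [[0.05,0,0,0,0,0,0],[0.08,0,0,0,0,0,0],[0.1,0,0,0,0,0,0],[0.12,0,0,0,0,0,0],[0.14,0,0,0,0,0,0],[0.16,0,0,0,0,0,0],[0.18,0,0,0,0,0,0],[0.2,0,0,0,0,0,0],[0.22,0,0,0,0,0,0],[0.24,0,0,0,0,0,0],[0.26,0,0,0,0,0,0],[0.28,0,0,0,0,0,0],[0.3,0,0,0,0,0,0],[0.32,0,0,0,0,0,0],[0.34,0,0,0,0,0,0],[0.36,0,0,0,0,0,0],[0.38,0,0,0,0,0,0],[0.38,0,0,0,0,0,0]]}}

```text
time_s: 7.15
tool_pos: [0.5338, -0.0449, 0.0346]
tool_rot: [180.0, -0.0, 87.7]
force: [-0.4, -1.5, 1.4]
grip_width: 0.0006
grasp_force: 0.8
```

Call:
{"method": "apply_moves", "body": {"moves": [[0.01,0,0,0,0,0,0],[0.02,0,0,0,0,0,0],[0.03,0,0,0,0,0,0],[0.03,0,0,0,0,0,0]]}}

```text
time_s: 7.55
tool_pos: [0.534, -0.0397, 0.0346]
tool_rot: [180.0, -0.0, 87.6]
force: [-0.9, -2.7, 1.7]
grip_width: 0.0001
grasp_force: 1.5
```

Call:
{"method": "apply_moves", "body": {"moves": [[0.01,0,0,0,0,0,0],[0.02,0,0,0,0,0,0],[0.02,0,0,0,0,0,0]]}}

```text
time_s: 7.85
tool_pos: [0.5342, -0.0356, 0.0346]
tool_rot: [180.0, -0.0, 87.6]
force: [-0.2, -2.8, 1.6]
grip_width: 0.0003
grasp_force: 1.6
```

Call:
{"method": "apply_moves", "body": {"moves": [[0.01,0,0,0,0,0,0],[0.02,0,0,0,0,0,0],[0.02,0,0,0,0,0,0]]}}

```text
time_s: 8.15
tool_pos: [0.5343, -0.0329, 0.0346]
tool_rot: [180.0, 0.1, 87.6]
force: [0.7, -5.6, 2.1]
grip_width: 0.0007
grasp_force: 2.9
```

Call:
{"method": "apply_moves", "body": {"moves": [[0.01,0,0,0,0,0,0],[0.02,0,0,0,0,0,0],[0.02,0,0,0,0,0,0],[0.02,0,0,0,0,0,0]]}}

```text
time_s: 8.55
tool_pos: [0.5342, -0.0328, 0.0346]
tool_rot: [180.0, 0.3, 87.4]
force: [-1.0, -12.9, 2.9]
grip_width: 0.0004
grasp_force: 6.4
```

Call:
{"method": "apply_moves", "body": {"moves": [[0.01,0,0,0,0,0,0],[0.01,0,0,0,0,0,0],[0.01,0,0,0,0,0,0]]}}

```text
time_s: 8.85
tool_pos: [0.534, -0.0328, 0.0346]
tool_rot: [180.0, 0.4, 87.4]
force: [-1.8, -16.7, 3.4]
grip_width: 0.0006
grasp_force: 8.2
```

```bash
python3 - <<'E'
from h import *
p,o=tost();print(p,o["time_s"],o["force"])
E
```

```text
[ 1.000e+00 -1.798e+02  3.460e+01 -1.000e-01] 8.85 [ -1.79855516 -16.70107483   3.39497787]
```

The force rose to 16.7 N with no further motion, and TCP y of -180 puts the push face at -170, so the carrier is home. I retreat and rise.

Call:
{"method": "apply_moves", "body": {"moves": [[-0.03,0,0,0,0,0,0],[-0.1,0,0,0,0,0,0],[-0.18,0,0,0,0,0,0],[-0.2,0,0,0,0,0,0],[-0.2,0,0,0,0,0,0],[-0.2,0,-0.2,0,0,0,0],[-0.2,0,-0.4,0,0,0,0],[-0.2,0,-0.6,0,0,0,0],[-0.2,0,-0.8,0,0,0,0],[-0.2,0,-0.9,0,0,0,0],[-0.2,0,-0.9,0,0,0,0],[-0.2,0,-0.9,0,0,0,0]]}}

```text
time_s: 10.05
tool_pos: [0.5328, -0.0647, 0.2142]
tool_rot: [-180.0, -0.1, 87.7]
force: [-0.8, -0.1, -0.5]
grip_width: 0.0006
grasp_force: 0.0
```

```bash
python3 - <<'E'
from h import *
p,o=tost();print(p,o["time_s"],o["qpos"],o["force"])
E
```

```text
[ 1.200e+00 -2.118e+02  2.142e+02  2.000e-01] 10.05 [-33.05521884   4.98997662  39.64782941 101.22220273  -3.35544396
  74.96714869   5.04498146] [-0.8265981  -0.09317512 -0.4502717 ]
```

Call:
{"method": "apply_moves", "body": {"moves": [[0.15,-0.1,0,0,0,0,0],[0.3,-0.18,0,0,0,0,0],[0.45,-0.18,0,0,0,0,0],[0.53,-0.18,0,0,0,0,0],[0.53,-0.18,0,0,0,0,0],[0.53,-0.18,0,0,0,0,0],[0.53,-0.18,0,0,0,0,0]]}}

```text
time_s: 10.75
tool_pos: [0.5015, 0.0394, 0.2142]
tool_rot: [-180.0, 0.1, 87.4]
force: [-0.2, 0.3, 0.0]
grip_width: 0.0002
grasp_force: 0.0
```

```bash
python3 - <<'E'
from h import *
p,o=tost();print(p,o["time_s"],o["qpos"],o["force"])
cal=viewer.get_calibration("wrist")
im=viewer.read_camera("wrist").copy()
s=np.load("s.npy")
Q=[(x,-85,118) for x in(-105,115)]+[(x,y,118) for x in(-73,3) for y in(-46,46)]+[(-35+x,y,106) for x in(-16,16) for y in (-18,18)]
for i,q in enumerate(proj(cal,st2w(s,Q))): cv2.circle(im,tuple(int(v) for v in q),2,(255,0,0) if i<6 else (0,255,0),-1)
cv2.imwrite("pics/wrist2.png",cv2.resize(im[...,::-1],(800,600)))
for t in ("paddle","guard"): print(t,[(b["location"],b["conf"]) for b in boxes_of("wrist",t)])
print(proj(cal,st2w(s,[(-35,0,104),(5,0,118)])))
E
```

```text
[-3.470e+01 -1.092e+02  2.142e+02 -1.000e-01] 10.75 [-40.6612014   -0.16577668  33.33429257 105.31868006   0.15065395
  74.85466261  -9.92995913] [-0.17310813  0.30697732  0.03456757]
paddle [([265.9, 53.6], 0.79)]
guard [([341.4, 89.3], 0.9)]
[[253.97034021  55.44512517]
 [306.85706306  53.10809317]]
```

View pics/wrist2.png

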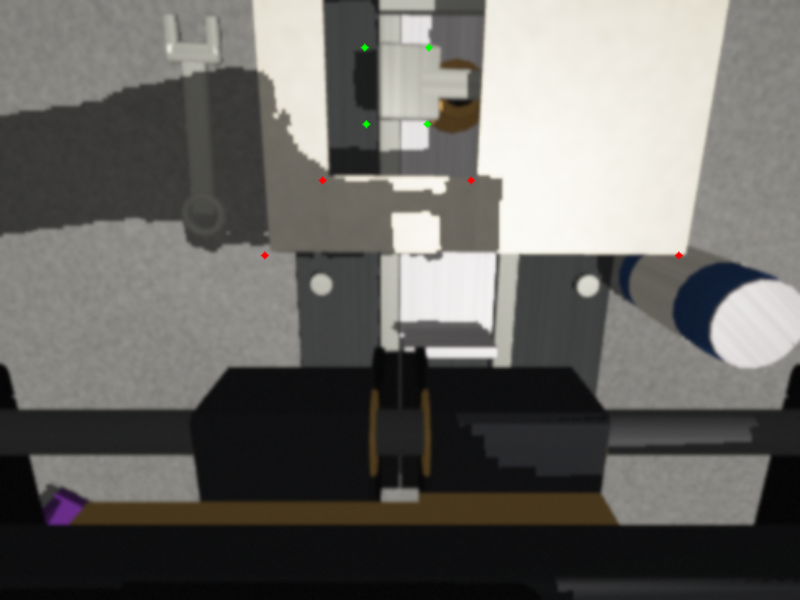

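The window and paddle are in clear view, with the paddle at about (410,80) and roughly 4 mm further +x than my fit. I'll offset by 3 mm, hover over the paddle and go down.

Call:
{"method": "apply_moves", "body": {"moves": [[0.15,0.015,0,0,0,0,0],[0.3,0.015,0,0,0,0,0],[0.45,0.015,0,0,0,0,0],[0.55,0.015,0,0,0,0,0],[0.55,0.015,0,0,0,0,0],[0.55,0.015,0,0,0,0,0],[0.55,0.015,0.15,0,0,0,0],[0.55,0.015,0.3,0,0,0,0],[0.55,0.015,0.4,0,0,0,0],[0.55,0.015,0.4,0,0,0,0],[0.55,0.015,0.4,0,0,0,0]]}}

```text
time_s: 12.0
tool_pos: [0.5094, 0.1497, 0.1352]
tool_rot: [180.0, 0.0, 87.5]
force: [0.5, 0.2, -0.2]
grip_width: 0.0008
grasp_force: 0.0
```

```bash
python3 - <<'E'
from h import *
p,o=tost();print(p,o["time_s"],o["qpos"],o["force"])
im=viewer.read_camera("top")
cv2.imwrite("pics/top3.png",cv2.resize(im[130:250,170:330][...,::-1],(800,600),interpolation=cv2.INTER_CUBIC))
E
```

```text
[-31.6   1.4 135.2  -0. ] 12.0 [-45.44652896   7.72577018  28.35838696 107.38968423  -3.99039467
  65.83681613 -18.2104744 ] [ 0.48920671  0.23203729 -0.2272235 ]
```

View pics/top3.png

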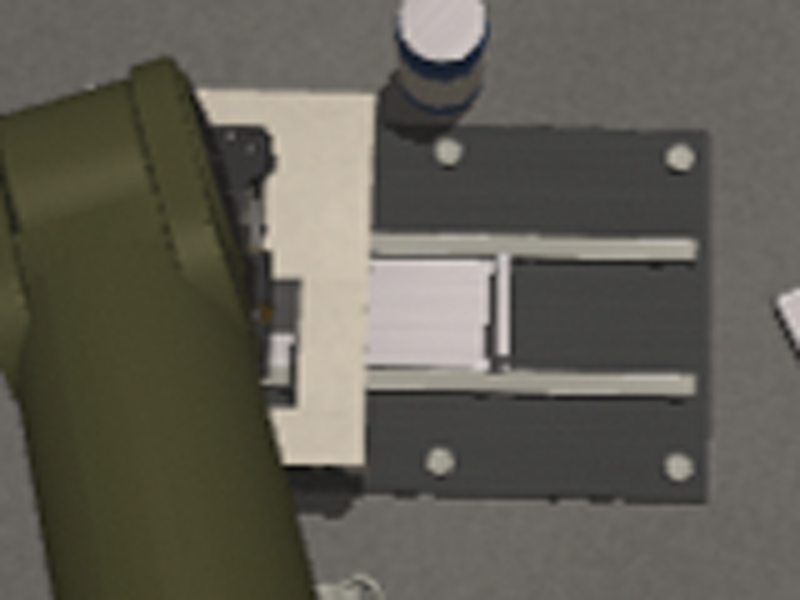

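The carrier is still home, with its push plate at (503,312), and the tool is centred over the window. I press down slowly.

Call:
{"method": "apply_moves", "body": {"moves": [[0,0,0.03,0,0,0,0],[0,0,0.06,0,0,0,0],[0,0,0.09,0,0,0,0],[0,0,0.12,0,0,0,0],[0,0,0.14,0,0,0,0],[0,0,0.16,0,0,0,0],[0,0,0.18,0,0,0,0],[0,0,0.2,0,0,0,0],[0,0,0.22,0,0,0,0],[0,0,0.24,0,0,0,0],[0,0,0.25,0,0,0,0],[0,0,0.25,0,0,0,0]]}}

```text
time_s: 13.25
tool_pos: [0.509, 0.1511, 0.0841]
tool_rot: [180.0, 0.0, 87.6]
force: [0.2, 0.8, -0.7]
grip_width: 0.0005
grasp_force: 0.0
```

Call:
{"method": "apply_moves", "body": {"moves": [[0,0,0.01,0,0,0,0],[0,0,0.02,0,0,0,0],[0,0,0.025,0,0,0,0],[0,0,0.025,0,0,0,0]]}}

```text
time_s: 13.65
tool_pos: [0.5092, 0.1511, 0.0803]
tool_rot: [180.0, -0.0, 87.6]
force: [-2.5, -0.8, 6.4]
grip_width: 0.0005
grasp_force: 3.4
```

Call:
{"method": "apply_moves", "body": {"moves": [[0,0,0.01,0,0,0,0],[0,0,0.01,0,0,0,0],[0,0,0.01,0,0,0,0]]}}

```text
time_s: 13.95
tool_pos: [0.5093, 0.1512, 0.0801]
tool_rot: [-180.0, -0.1, 87.6]
force: [-7.6, -2.3, 19.5]
grip_width: 0.0004
grasp_force: 9.5
```

Call:
{"method": "apply_moves", "body": {"moves": [[0,0,0.01,0,0,0,0],[0,0,0.01,0,0,0,0],[0,0,0.01,0,0,0,0]]}}

```text
time_s: 14.25
tool_pos: [0.5093, 0.1512, 0.0798]
tool_rot: [-180.0, -0.1, 87.6]
force: [-11.0, -3.6, 30.6]
grip_width: 0.0003
grasp_force: 15.6
```

The lever is hard down: 30 N at z = 80 mm with no further motion. I lift straight out and check.

Call:
{"method": "apply_moves", "body": {"moves": [[0,0,-0.04,0,0,0,0],[0,0,-0.1,0,0,0,0],[0,0,-0.2,0,0,0,0],[0,0,-0.35,0,0,0,0],[0,0,-0.5,0,0,0,0],[0,0,-0.7,0,0,0,0],[0,0,-0.7,0,0,0,0],[0,0,-0.7,0,0,0,0]]}}

```text
time_s: 15.05
tool_pos: [0.5096, 0.1514, 0.2165]
tool_rot: [179.9, -0.1, 87.6]
force: [-0.7, -0.6, -0.5]
grip_width: 0.0006
grasp_force: 0.0
```

Call:
{"method": "apply_moves", "body": {"moves": [[-0.15,0,0,0,0,0,0],[-0.3,0,0,0,0,0,0],[-0.45,0,0,0,0,0,0],[-0.55,0,0,0,0,0,0],[-0.55,0,0,0,0,0,0],[-0.55,0,0,0,0,0,0],[-0.55,0,0,0,0,0,0]]}}

```text
time_s: 15.75
tool_pos: [0.504, 0.0429, 0.2148]
tool_rot: [-179.9, 0.0, 87.7]
force: [-0.0, 0.7, 0.2]
grip_width: 0.0004
grasp_force: 0.0
```

```bash
python3 - <<'E'
from h import *
p,o=tost();print(p,o["time_s"],o["force"])
a=viewer.read_camera("wrist")[:240];b=viewer.read_camera("top")[110:260,160:330]
cv2.imwrite("pics/fin.png",np.hstack([cv2.resize(a,(440,412//2*1)),cv2.resize(b,(340,206))])[...,::-1])
cv2.imwrite("pics/fin.png",np.vstack([cv2.resize(a,(620,290)),cv2.copyMakeBorder(cv2.resize(b,(352,310)),0,0,0,268,0)])[...,::-1])
E
```

```text
[-3.230e+01 -1.056e+02  2.148e+02  2.000e-01] 15.75 [-0.01685741  0.72475196  0.15948749]
```

View pics/fin.png

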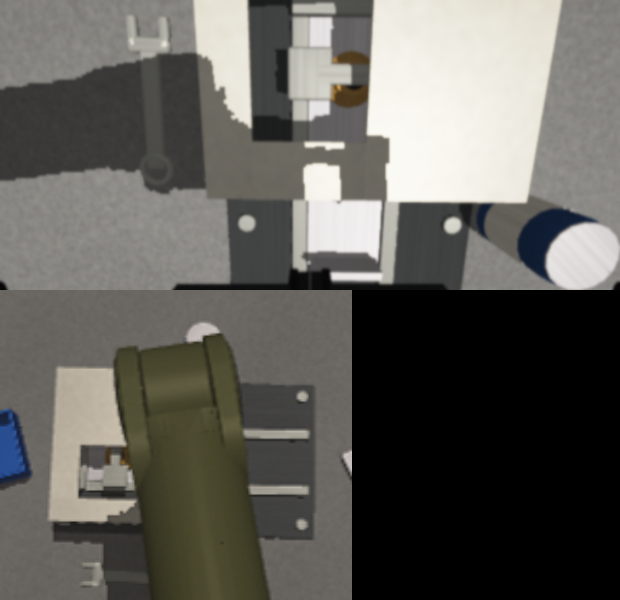

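The final picture shows the lever down on the part, with the paddle at (310,75). The carrier is home, the can, wrench and bin are where they were, and the tool is clear of everything.

```bash
python3 -c "
from cell import env
print(env.sign_off())"
```

```text
the job is handed in; nothing more can be done
None
```

I pushed the carrier home against the end stop, pressed the clamp lever fully down through the window, and handed the job in at about 16 s; the hand-in gave no verdict.

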